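# Release the supply box catch with the pin

### The arm

A 6-joint arm with a two-finger parallel gripper is mounted at the origin on the work surface. World frame = base frame: x ahead of the robot, y to its left, z up, the work surface at z = 0. Lengths are in m, angles in rad, forces in N, time in s.
With the tool pointing down it reaches from about 0.4 to 0.825 m from the base axis. Payload 7 kg.
Tool frame: the origin (TCP) lies on the centre line of the jaws, within the pads' length; the fingertips stand tip_reach ahead of it and the grasp point (between the pads) is the TCP (tip_reach is the distance from the TCP to the fingertips, in m); z points along the fingers, y is the line along which they close (so a half turn about z gives the same grasp; the last joint's range is limited). The gripper opens to 88 mm and grips with 3 to 60 N. Pads are 19 mm wide; open, the fingers measure 130 mm over their backs; the gripper's body (78 mm by 193 mm) begins 47 mm behind the grasp point.
Start: joints at [1.541, 0.359, 0.012, 0, -1.224, -0.288], TCP at [0.211, 0.641, 0.246] pointing down, gripper open.
Joint ranges: [-3.07, 3.07], [-1.43, 2.12], [-1.02, 1.25], [-3.03, 1.67], [-3.05, -0], [-3.03, 3.03]. Speed limits (rad/s): [2.39, 2.39, 3.01, 3.14, 3.14, 3.14].

### API

Orientations are given as [roll, pitch, yaw] about the fixed x, y, z axes, in that order (R = Rz(yaw) Ry(pitch) Rx(roll)).
In Python, from station import get_state, grab_frame, calibration, job_done, find_in, mark_of, tip_reach gives the robot as it stands.
- The arm moves only by the shell command python3 -m handwheel 'ROWS' [OPENING] [FORCE]. ROWS is JSON, a list of rows, each an object with "delta_pos": the shift along the world's x, y, z in units of 30 mm (1.0 is 30 mm), a list of three; "dr": the turn, a rotation vector about the world's x, y, z in degrees, a list of three. In form: [{"delta_pos": [tx, ty, tz], "dr": [rx, ry, rz]}, ...]. A call has 1 to 10 rows; each row shifts and turns the commanded pose from where the row before left it; what a row does not reach is not made up. A row lasts 1/10 s, in which the tool goes at most 50 mm and 8.59 degrees, less where a joint would pass 70% of its speed; a pose out of reach is approached as far as the arm can. A call is refused whole if a number of a shift passes 1 or a number of a turn 8.59, either way. A call with a gripper value outside its range is refused whole. OPENING is the closure, from -1 (fully open) to 1 (shut), set as the call begins (- or left out, the last holds). The fingers move at their own pace and stop on an object; FORCE is the grip in N (left out, the last holds). Time passes only in rows, so rows that do not move let the fingers close. It gives the time, the measured TCP pose, the force, the opening and the grip force at its end, in the units of the state.
- get_state(): the state, without advancing time (a new reading comes with each control period).
- grab_frame(name): name is "scene" or "top" or "wrist"; returns the picture (384x512x3 uint8, red, green, blue); there is no depth.
- calibration(name): a dict with "fx", "fy", "cx", "cy" (pixels), "k1" (the pictures are not rectified: a ray, as slopes to the right and down, at radius r is drawn at 1 + k1 r^2 times it, then the intrinsics apply), "extrinsics" (4x4, takes a point from world to camera coordinates). Camera axes: x right, y down, z forward; pixel columns grow to the right and rows downward; lengths in m; the calibration is good to about 2 mm. A picture is of the moment at which its call begins: read the wrist's pose just before it. calibration takes no time and is no camera call; for the wrist camera it gives the pose at the moment of the call.
- job_done(): hands the job in; it is judged then, once.
Trained networks look in the newest picture that a camera, given by its name, has taken for a name from the list of things; names that differ only in an ending like _2 or _b are one class to them, and where a whole thing is asked for, a point or a joint stands for the part that bears it (a point fixed in the world has none). Each returns a list of dicts, best first, with "conf" (0 to 1); they miss things now and then, are a little off and sometimes report something else, mostly with a low value. They report only what shows in the picture. A call takes as long as a camera call. They do not tell look-alikes from the thing itself.
- find_in(camera, query): "location" ([column, row] in pixels, amid what is visible of it).
- mark_of(camera, query): "location" ([column, row] in pixels: a listed point, or the origin of a listed thing).
The state is a dict: "t": time; "q": joint angles; "qd": joint speeds; "joint_efforts": joint torques, N m; "eef_pos": TCP position; "ee_rot": TCP orientation; "force": force on the tool from outside, world axes, zero at the start; "moment": the same for the moment, N m; "width": finger opening in m; "gripper_force": force on a finger pad.
Only numpy, scipy, OpenCV 4.12 (cv2) and the standard library are available. Lean on these libraries where they do the work, as an engineer would, in place of code of your own. Each camera call takes 0.05 s, during which the arm holds its last target. There are 200 camera calls.

### The job

The white supply box on the blood-collection trolley is locked by a spring catch under its deck. Take the release pin from its holder, feel for the small hole in the grooved steel plate and push the pin straight through it, gently and never forcing it against the box, until the catch lets go and the lid springs open; then stand the pin back in its holder, fully home, and let go of it. Leave everything else where it is and the lid open.

Things in the scene. Friction and masses are not known exactly. Their poses are not given: they have to be found in the camera images.
- box: Fixed white supply box, 240 (x) x 200 (y) x 90 mm, origin under its centre; deck at its -x end, sprung lid over the rest, the lid's front edge 37 mm on the +x side of box_deck, hinge at the far +x edge. The steel tail of the catch lies 18 mm below the groove floor; pressing it 5 to 6 mm (4 N rising to 8 N) frees the lid, a hard stop comes at about 10 mm. Over 22 N from the pin is forcing
- box_deck (a point): Middle of the groove floor when the plate is centred, 94 mm above the table; z up, x to the lid, y along the groove. The groove (12 mm wide, 126 long, ribs 4 mm high and 4 wide) is in a 4 mm steel plate that is fixed up to 26 mm to the -y or +y side of this point. A hole, 11 mm along y and as wide as the groove, goes through the plate's middle: find it along y by feel or sight
- lid (a joint): Opening angle of the box's lid in rad: 0 shut and locked, opens by its own spring to 1.1 once the catch is released (takes about a second)
- pin_grip (a point): Centre of the handle of the loose release pin: dark steel handle 16 x 16 mm square, 50 mm high, on a steel rod 8 mm thick that stands out 75 mm below it (tip 100 mm below this point, small chamfer). x and y are normal to the handle's flats, z points from tip to handle. About 60 g. It starts upright in its holder, flats in line with the holder's sides
- pin_tip (a point): The lower end of the release pin's rod, on its axis; axes as pin_grip
- rack_mouth (a point): Centre of the mouth (11 mm wide, 2 mm chamfer) of the pin's hole in the top of a fixed white block 50 x 50 mm, 60 mm high; z up, x and y along its sides. The hole is 50 mm deep: home, the tip is 50 mm below this point and the handle begins 25 mm above it. On the block's -y side stands a fixed rack 70 mm long with capped tubes up to 78 mm high
- tape: White roll of tape, 90 mm across, 50 mm high, origin under its centre; a bystander
- sanitizer: Bottle 60 mm across, 150 mm high, origin under its centre; a bystander
- bowl: Steel bowl 180 mm across, 50 mm high; a bystander
- sharps: Orange sharps tub 114 mm across, 95 mm high; a bystander
- wipes: Carton 100 x 120 mm, 60 mm high; a bystander
- gauze: Pack 80 x 80 mm, 30 mm high; a bystander
- marker: Black marker lying on the table, 12 mm thick, 120 mm long; a bystander
Things that resemble listed ones, but are neither listed nor needed, are in the scene too. Leave any orange look-alike of the part that bears pin_grip alone.

How it is judged:
By the outcome, as a careful person would: the job done as asked, in the order asked, and still so for the second after the job is handed in, with the robot touching nothing.
It also fails if it takes over 72 s, if anything falls off the work surface, if the arm or the gripper's body presses on something with over 40 N, if the wrist force passes 120 N, or if a joint passes its speed limit or range.

## Working session

There is one attempt and no reset: what is moved stays moved. The work goes in short steps, Python scripts to look and compute and a shell command to move; the robot and the scene stay as the last step left them, time stands still between calls to the robot, and variables do not carry over. Pictures are saved under pics/ and viewed, at most 14 in all, crops included, and the job is handed in when it is done.

```bash
mkdir -p pics; ls
cat > h.py <<'E'
import numpy as np, cv2
from scipy.spatial.transform import Rotation as R
from station import *
def ray(c,px):
    K=np.array([[c['fx'],0,c['cx']],[0,c['fy'],c['cy']],[0,0,1.]])
    p=cv2.undistortPoints(np.array([[px]],float),K,np.array([c['k1'],0,0,0,0.]))[0,0]
    E=np.array(c['extrinsics']);Rm=E[:3,:3]
    o=-Rm.T@E[:3,3]; return o,Rm.T@np.array([p[0],p[1],1])
def onz(c,px,z):
    o,d=ray(c,px); return o+d*(z-o[2])/d[2]
def proj(c,P):
    E=np.array(c['extrinsics']);p=E[:3,:3]@np.array(P)+E[:3,3]
    s=p[:2]/p[2];s=s*(1+c['k1']*(s@s));return s*[c['fx'],c['fy']]+[c['cx'],c['cy']]
def tri(rs):
    A=0;b=0
    for o,d in rs:
        d=d/np.linalg.norm(d);M=np.eye(3)-np.outer(d,d);A=A+M;b=b+M@o
    return np.linalg.solve(A,b)
def save(n,f): cv2.imwrite('pics/'+f,cv2.cvtColor(n,cv2.COLOR_RGB2BGR))
E
python3 - <<'E'
from h import *
np.set_printoptions(precision=3,suppress=True)
s=get_state();print(s, tip_reach if not callable(tip_reach) else tip_reach())
for n in ['scene','top']:
    im=grab_frame(n);save(im,n+'0.png');c=calibration(n)
    print(n,ray(c,(256,192)))
    for q in ['box_deck','pin_grip','pin_tip','rack_mouth']:
        z={'box_deck':.094,'pin_grip':.11,'pin_tip':.01,'rack_mouth':.06}[q]
        for m in mark_of(n,q)[:3]: print(n,q,np.round(m['location'],1),round(m['conf'],2),onz(c,m['location'],z))
    for q in ['box','tape','sanitizer','sharps','bowl']:
        for m in mark_of(n,q)[:2]: print(n,q,np.round(m['location'],1),round(m['conf'],2),onz(c,m['location'],0))
E
```

```text
pics
{'t': 0.0, 'q': array([ 1.541,  0.359,  0.011, -0.   , -1.224, -0.288]), 'qd': array([ 0.   ,  0.001, -0.001,  0.   , -0.001,  0.001]), 'joint_efforts': array([ -0.001, -58.271,  29.306,   6.997,   0.007,  -0.   ]), 'eef_pos': array([0.211, 0.641, 0.245]), 'ee_rot': array([ 3.14 , -0.   , -0.318]), 'force': array([ 0.1  , -0.648, -0.391]), 'moment': array([-0.03 , -0.003,  0.031]), 'gripper_force': 0.0, 'width': 0.08751337882267159} 0.019
scene (array([ 1.063, -0.728,  0.795]), array([-0.445,  0.649, -0.617]))
scene box_deck [263.6 190.9] 0.91 [0.574 0.026 0.094]
scene pin_grip [211.4 232.2] 0.71 [ 0.566 -0.215  0.11 ]
scene pin_grip [175.7 222. ] 0.42 [ 0.459 -0.238  0.11 ]
scene pin_tip [211.2 255.8] 0.55 [ 0.554 -0.215  0.01 ]
scene rack_mouth [173.6 238.1] 0.75 [ 0.456 -0.254  0.06 ]
scene box [286.7 220.8] 0.86 [0.654 0.038 0.   ]
scene tape [215.4 209.1] 0.71 [ 0.428 -0.042 -0.   ]
scene sanitizer [261.6 285.4] 0.74 [ 0.725 -0.216  0.   ]
scene sharps [271.2 156.6] 0.61 [0.413 0.329 0.   ]
scene sharps [211.9 207.1] 0.6 [ 0.412 -0.04  -0.   ]
scene bowl [326.5 165. ] 0.82 [0.623 0.394 0.   ]
top (array([0.512, 0.013, 1.084]), array([ 0.045,  0.023, -0.999]))
top box_deck [268.2 187.1] 0.74 [0.569 0.006 0.094]
top pin_grip [378.2 234.2] 0.62 [ 0.46  -0.254  0.11 ]
top pin_grip [355.7 194.8] 0.47 [ 0.553 -0.201  0.11 ]
top pin_tip [350.1 198.3] 0.51 [ 0.548 -0.209  0.01 ]
top rack_mouth [372.8 231.4] 0.89 [ 0.464 -0.255  0.06 ]
top box [261.2 151.5] 0.95 [0.67  0.026 0.   ]
top tape [283.2 245.4] 0.83 [ 0.421 -0.036  0.   ]
top tape [142.1 248.3] 0.21 [0.407 0.338 0.   ]
top sanitizer [349.1 135.5] 0.93 [ 0.715 -0.207  0.   ]
top sharps [143.1 249.4] 0.75 [0.404 0.335 0.   ]
top bowl [118.7 170.2] 0.64 [0.614 0.406 0.   ]
```

View pics/top0.png

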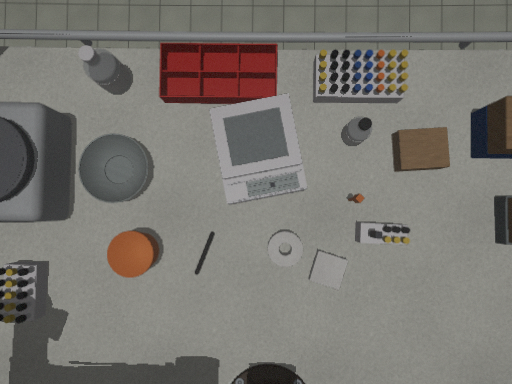

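View pics/scene0.png

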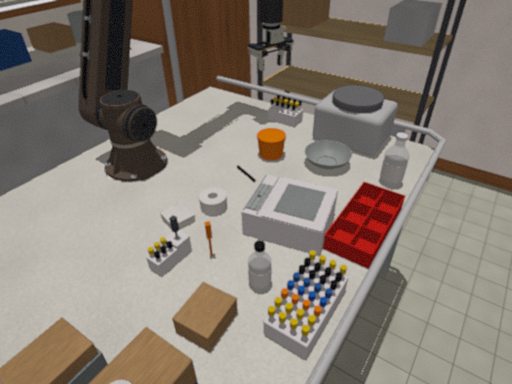

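Top view: box deck around (272,185) with the plate's hole dark near (273,185). The real dark pin is at (376,233) in the white block, and the orange decoy is at (358,198). The scene view shows the dark handle at (175,222) and the orange one at (209,230). I'll move over the holder.

```bash
python3 -m handwheel '[{"delta_pos":[0.8,-0.95,0],"dr":[0,0,1]},{"delta_pos":[0.8,-0.95,0],"dr":[0,0,1]},{"delta_pos":[0.8,-0.95,0],"dr":[0,0,1]},{"delta_pos":[0.8,-0.95,0],"dr":[0,0,1]},{"delta_pos":[0.8,-0.95,0],"dr":[0,0,1]},{"delta_pos":[0.8,-0.95,0],"dr":[0,0,1]},{"delta_pos":[0.8,-0.95,0],"dr":[0,0,1]},{"delta_pos":[0.8,-0.95,0],"dr":[0,0,1]},{"delta_pos":[0.8,-0.95,0],"dr":[0,0,1]},{"delta_pos":[0.8,-0.95,0],"dr":[0,0,1]}]' -1
python3 -m handwheel '[{"delta_pos":[0.6,-1,0],"dr":[0,0,0]},{"delta_pos":[0.4,-1,0],"dr":[0,0,0]},{"delta_pos":[0.4,-1,0],"dr":[0,0,0]},{"delta_pos":[0.4,-1,0],"dr":[0,0,0]},{"delta_pos":[0,-1,0],"dr":[0,0,0]},{"delta_pos":[0,-1,0],"dr":[0,0,0]},{"delta_pos":[0,-1,0],"dr":[0,0,0]},{"delta_pos":[0,-1,0],"dr":[0,0,0]},{"delta_pos":[0,-1,0],"dr":[0,0,0]},{"delta_pos":[0,-1,0],"dr":[0,0,0]}]'
python3 - <<'E'
from h import *
im=grab_frame('wrist');c=calibration('wrist');save(im,'w1.png')
for q in ['box_deck','box']:
    for m in mark_of('wrist',q)[:2]: print(q,m,onz(c,m['location'],.094 if q=='box_deck' else 0))
print(get_state()['eef_pos'],ray(c,(256,192)))
E
```

```text
t: 2.0
eef_pos: [0.4517, 0.355, 0.2459]
ee_rot: [-3.141, -0.0, -0.142]
force: [0.6, 0.0, 0.5]
width: 0.0877
gripper_force: 0.0
t: 3.0
eef_pos: [0.5048, 0.055, 0.2458]
ee_rot: [-3.141, -0.0, -0.143]
force: [0.4, 0.1, 1.0]
width: 0.0876
gripper_force: 0.0
box_deck {'location': [289.2, 107.2], 'conf': 0.92} [0.57671872 0.01297578 0.094     ]
box {'location': [258.7, 33.5], 'conf': 0.72} [0.66726418 0.02966153 0.        ]
[0.50483357 0.05481086 0.24585067] (array([0.57712545, 0.04176378, 0.38561845]), array([-0.26331744,  0.05100635, -0.96346333]))
```

View pics/w1.png

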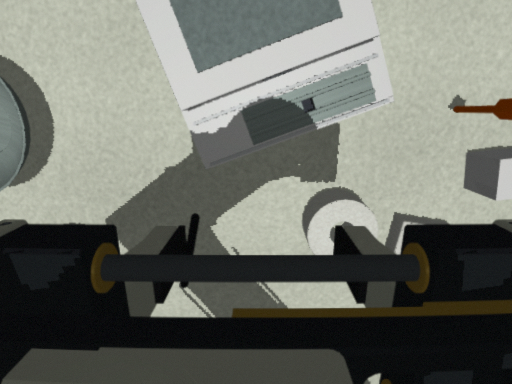

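```bash
python3 - <<'E'
from h import *
im=grab_frame('wrist');c=calibration('wrist')
b=im[70:150,230:400];save(cv2.resize(b,None,fx=4,fy=4,interpolation=cv2.INTER_CUBIC),'deck.png')
f=lambda p,z:print(p,onz(c,p,z))
f((308,104),.094)
for l,z in (((190,107),(380,38)),.09),(((208,167),(391,100)),.09),(((193,122),(378,55)),.09):
    a,d=[onz(c,p,z)[:2] for p in l]; v=a-d; print(a,d,np.linalg.norm(v),np.arctan2(-v[0],v[1]))
E
python3 -m handwheel '[{"delta_pos":[-0.37,-1,0],"dr":[0,0,0]},{"delta_pos":[-0.37,-1,0],"dr":[0,0,0]},{"delta_pos":[-0.37,-1,0],"dr":[0,0,0]},{"delta_pos":[-0.37,-1,0],"dr":[0,0,0]},{"delta_pos":[-0.37,-1,0],"dr":[0,0,0]},{"delta_pos":[-0.37,-1,0],"dr":[0,0,0]},{"delta_pos":[-0.37,-1,0],"dr":[0,0,0]},{"delta_pos":[-0.37,-1,0],"dr":[0,0,0]},{"delta_pos":[-0.37,-1,0],"dr":[0,0,0]},{"delta_pos":[-0.37,-1,0],"dr":[0,0,0]}]'
python3 - <<'E'
from h import *
im=grab_frame('wrist');c=calibration('wrist');save(im,'w2.png')
for q,z in ('rack_mouth',.06),('pin_grip',.11):
    for m in mark_of('wrist',q)[:3]: print(q,m,onz(c,m['location'],z))
E
```

```text
(308, 104) [ 0.57805769 -0.00170342  0.094     ]
[0.592149   0.11219495] [ 0.62796832 -0.07548506] 0.1910675534923387 0.18858523375373623
[0.53096628 0.10606784] [ 0.57058478 -0.08356851] 0.19373065949206317 0.20595598946715418
[0.57762805 0.11217863] [ 0.61335719 -0.07280879] 0.18840625402358888 0.19079426014685993
t: 4.2
eef_pos: [0.3941, -0.2443, 0.2458]
ee_rot: [3.142, -0.001, -0.142]
force: [0.1, -0.3, 0.4]
width: 0.0875
gripper_force: 0.0
rack_mouth {'location': [254.6, 117.2], 'conf': 0.92} [ 0.46027442 -0.25076292  0.06      ]
pin_grip {'location': [251.3, 118.8], 'conf': 0.95} [ 0.46015048 -0.24850849  0.11      ]
```

View pics/w2.png

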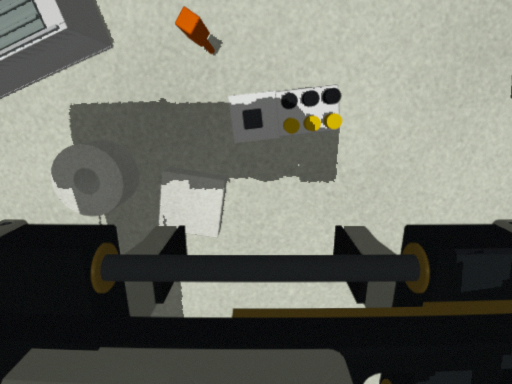

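View pics/deck.png

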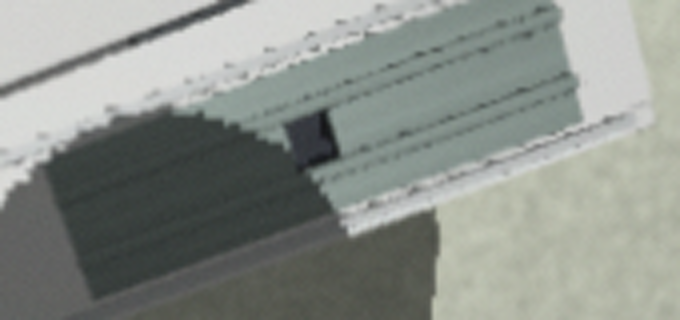

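w2: dark pin handle at (252,119) in the white block, with its top edge running from (230,97) to (337,86). Orange decoy at (190,25). Deck crop: the hole is at about (308,104.8) in w1.

Run:
```python
from h import *
im=grab_frame('wrist');c=calibration('wrist')
g=cv2.cvtColor(im,cv2.COLOR_RGB2GRAY)
m=((g<50)).astype(np.uint8);n,l,s,ct=cv2.connectedComponentsWithStats(m)
i=l[119,252];print(s[i],ct[i])
cn=cv2.findContours((l==i).astype(np.uint8),0,2)[0][0]
r=cv2.minAreaRect(cn);print(r)
bp=cv2.boxPoints(r);P=np.array([onz(c,p,.135)[:2] for p in bp]);print(P,P.mean(0))
for k in range(2):
    v=P[k+1]-P[k];print(np.linalg.norm(v),np.degrees(np.arctan2(v[1],v[0])))
for lr,z in (((230,97),(337,86)),.06),(((234,143),(335,130)),.05):
    a,d=[onz(c,p,.06)[:2] for p in lr];v=a-d;print(a,d,np.linalg.norm(v),np.degrees(np.arctan2(-v[0],v[1])))
b=im[70:160,215:350];save(cv2.resize(b,None,fx=5,fy=5,interpolation=cv2.INTER_CUBIC),'blk.png')
print(get_state()['eef_pos'])
```

```text
[242 109  20  20 343] [251.64431487 118.26530612]
((251.77696228027344, 118.21539306640625), (18.729244232177734, 18.357139587402344), 82.87498474121094)
[[ 0.47027596 -0.23939638]
 [ 0.46987954 -0.25460663]
 [ 0.45467467 -0.25435173]
 [ 0.45504587 -0.23890175]] [ 0.46246901 -0.24681412]
0.015215419298235206 -91.49295574161926
0.015207009074181838 179.03956299726806
[ 0.4863478  -0.22495416] [ 0.4811926  -0.33901713] 0.11417941666831795 -2.587785518127953
[ 0.43761105 -0.22102924] [ 0.43566375 -0.33316749] 0.11215515886786832 -0.9948477384222916
[ 0.39416567 -0.24381426  0.24551836]
```

View pics/blk.png

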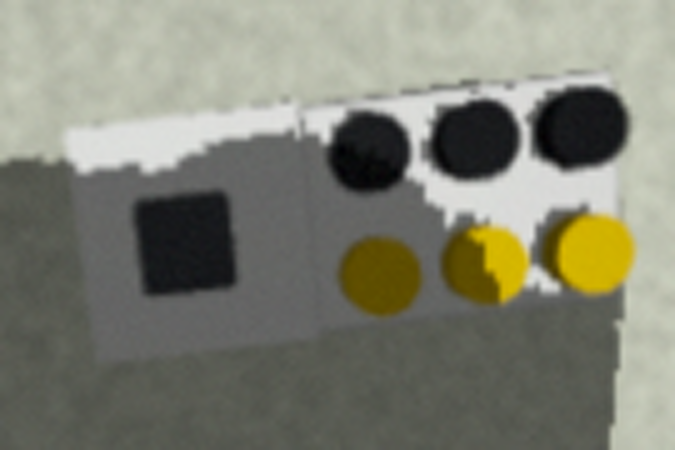

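```bash
python3 -m handwheel '[{"delta_pos":[0.567,-0.025,-0.5],"dr":[0,0,1.6]},{"delta_pos":[0.567,-0.025,-0.5],"dr":[0,0,1.6]},{"delta_pos":[0.567,-0.025,-0.5],"dr":[0,0,1.6]},{"delta_pos":[0.567,-0.025,-0.5],"dr":[0,0,1.6]},{"delta_pos":[0,0,-0.5],"dr":[0,0,0]},{"delta_pos":[0,0,-0.5],"dr":[0,0,0]},{"delta_pos":[0,0,-0.5],"dr":[0,0,0]},{"delta_pos":[0,0,-0.5],"dr":[0,0,0]},{"delta_pos":[0,0,-0.5],"dr":[0,0,0]},{"delta_pos":[0,0,0],"dr":[0,0,0]}]'
python3 -m handwheel '[{"delta_pos":[0,0,0],"dr":[0,0,0]},{"delta_pos":[0,0,0],"dr":[0,0,0]},{"delta_pos":[0,0,0],"dr":[0,0,0]},{"delta_pos":[0,0,0],"dr":[0,0,0]},{"delta_pos":[0,0,0],"dr":[0,0,0]},{"delta_pos":[0,0,0],"dr":[0,0,0]},{"delta_pos":[0,0,0],"dr":[0,0,0]},{"delta_pos":[0,0,0],"dr":[0,0,0]}]' 1 8
python3 - <<'E'
from h import *
print(get_state())
E
```

```text
t: 5.4
eef_pos: [0.4615, -0.2452, 0.1088]
ee_rot: [-3.141, 0.003, -0.03]
force: [0.3, 1.5, -0.2]
width: 0.088
gripper_force: 0.0
t: 6.2
eef_pos: [0.462, -0.2469, 0.1106]
ee_rot: [-3.142, -0.0, -0.032]
force: [0.3, 0.1, -0.4]
width: 0.0288
gripper_force: 0.0
{'t': 6.2, 'q': array([-1.15894752e-01,  2.44019317e-01, -4.96998420e-01, -1.28572162e-05,
       -8.29728426e-01,  1.65504609e+00]), 'qd': array([ 1.82180251e-03,  1.34059092e-03, -9.50020245e-06, -3.85783061e-04,
        1.13484570e-03, -2.10612454e-03]), 'joint_efforts': array([ 5.78393938e-04, -4.30259085e+01,  2.30809075e+01,  5.39866090e+00,
        7.42809568e-02, -3.66105487e-04]), 'eef_pos': array([ 0.46195338, -0.24687088,  0.11058648]), 'ee_rot': array([-3.14158742e+00, -5.07839993e-05, -3.16536725e-02]), 'force': array([ 0.32881428,  0.14316226, -0.36066064]), 'moment': array([-0.0568921 , -0.03373852, -0.01191553]), 'gripper_force': 0.0, 'width': 0.02884724449971871}
```

```bash
python3 -m handwheel '[{"delta_pos":[0,0,0],"dr":[0,0,0]},{"delta_pos":[0,0,0],"dr":[0,0,0]},{"delta_pos":[0,0,0],"dr":[0,0,0]},{"delta_pos":[0,0,0],"dr":[0,0,0]}]'
python3 - <<'E'
from h import *
s=get_state();print(s['force'],s['moment'],s['width'],s['gripper_force'],s['eef_pos'])
E
```

```text
t: 6.6
eef_pos: [0.462, -0.2469, 0.1105]
ee_rot: [3.142, 0.0, -0.032]
force: [0.2, 0.2, 0.1]
width: 0.016
gripper_force: 8.0
[0.17342856 0.21085096 0.12189087] [-0.23110015  0.01207547  0.02112445] 0.015990528455650285 7.999932020902634 [ 0.46195422 -0.24685158  0.11054984]
```

```bash
python3 -m handwheel '[{"delta_pos":[0,0,0],"dr":[0,0,0]},{"delta_pos":[0,0,0],"dr":[0,0,0]},{"delta_pos":[0,0,0.3],"dr":[0,0,0]},{"delta_pos":[0,0,0.5],"dr":[0,0,0]},{"delta_pos":[0,0,0.5],"dr":[0,0,0]},{"delta_pos":[0,0,0.5],"dr":[0,0,0]},{"delta_pos":[0,0,0.5],"dr":[0,0,0]},{"delta_pos":[0,0,0.6],"dr":[0,0,0]},{"delta_pos":[0,0,0.6],"dr":[0,0,0]},{"delta_pos":[0,0,0.4],"dr":[0,0,0]}]' 1 30
python3 - <<'E'
from h import *
im=grab_frame('wrist');c=calibration('wrist');save(im,'w3.png')
for q in 'pin_tip','pin_grip':
    for m in mark_of('wrist',q)[:2]: print(q,m)
s=get_state();p=s['eef_pos'];print(s['force'],s['moment'],p)
print(proj(c,p),proj(c,p-[0,0,.1]))
print(p,ray(c,(256,192)))
for n in ('scene','top'):
    grab_frame(n);c=calibration(n)
    for q in 'pin_tip','pin_grip':
        for m in mark_of(n,q)[:2]: print(n,q,m,proj(c,p-[0,0,.1 if q=='pin_tip' else 0]))
E
```

```text
t: 7.6
eef_pos: [0.4623, -0.2469, 0.2295]
ee_rot: [3.141, -0.002, -0.031]
force: [0.8, 0.2, 0.4]
width: 0.0159
gripper_force: 30.0
pin_tip {'location': [259.6, 199.5], 'conf': 0.77}
pin_tip {'location': [219.4, 103.0], 'conf': 0.7}
pin_grip {'location': [258.2, 256.6], 'conf': 0.92}
pin_grip {'location': [213.6, 102.8], 'conf': 0.8}
[-0.34592571  0.10362744 -0.78750841] [-0.01096285  0.00896276  0.04663038] [ 0.46224167 -0.24677672  0.22821681]
[259.3989964  254.00544183] [259.40525038 200.2931928 ]
[ 0.46224167 -0.24677672  0.22821681] (array([ 0.53617242, -0.24920128,  0.3711785 ]), array([-0.2633776 ,  0.0203436 , -0.96458161]))
scene pin_tip {'location': [210.4, 255.6], 'conf': 0.68} [173.41019249 219.23898501]
scene pin_tip {'location': [173.8, 220.2], 'conf': 0.59} [173.41019249 219.23898501]
scene pin_grip {'location': [211.4, 230.6], 'conf': 0.61} [167.48127475 189.83076679]
scene pin_grip {'location': [169.8, 188.8], 'conf': 0.43} [167.48127475 189.83076679]
top pin_tip {'location': [348.5, 200.5], 'conf': 0.56} [377.05858666 233.8212019 ]
top pin_grip {'location': [356.6, 198.2], 'conf': 0.38} [390.35322165 236.58279548]
```

View pics/w3.png

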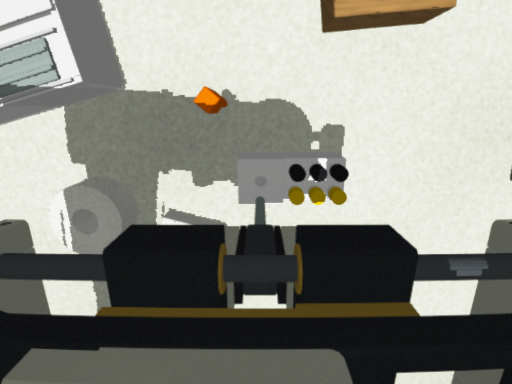

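w3: pin in the jaws, tip at (260,199), matching the predicted position. The holder mouth shows at (261,182).

```bash
python3 -m handwheel '[{"delta_pos":[0.39,0.817,0],"dr":[0,0,1.3]},{"delta_pos":[0.39,0.817,0],"dr":[0,0,1.3]},{"delta_pos":[0.39,0.817,0],"dr":[0,0,1.3]},{"delta_pos":[0.39,0.817,0],"dr":[0,0,1.3]},{"delta_pos":[0.39,0.817,0],"dr":[0,0,1.3]},{"delta_pos":[0.39,0.817,0],"dr":[0,0,1.3]},{"delta_pos":[0.39,0.817,0],"dr":[0,0,1.3]},{"delta_pos":[0.39,0.817,0],"dr":[0,0,1.3]},{"delta_pos":[0.39,0.817,0],"dr":[0,0,1.3]},{"delta_pos":[0.39,0.817,0],"dr":[0,0,1.3]}]'
python3 -m handwheel '[{"delta_pos":[0,0,-0.25],"dr":[0,0,0]},{"delta_pos":[0,0,-0.25],"dr":[0,0,0]},{"delta_pos":[0,0,0],"dr":[0,0,0]},{"delta_pos":[0,0,0],"dr":[0,0,0]},{"delta_pos":[0,0,0],"dr":[0,0,0]}]'
python3 - <<'E'
from h import *
im=grab_frame('wrist');c=calibration('wrist')
s=get_state();p=s['eef_pos'];print(s['force'],s['moment'],p)
print(proj(c,p-[0,0,.1]),proj(c,[.578,-.0017,.094]),proj(c,[.5767,.013,.094]))
for m in mark_of('wrist','box_deck')[:1]: print(m,onz(c,m['location'],.094))
for m in mark_of('wrist','pin_tip')[:1]: print(m)
b=im[120:240,160:360];save(cv2.resize(b,None,fx=4,fy=4,interpolation=cv2.INTER_CUBIC),'w4.png')
E
```

```text
t: 9.05
eef_pos: [0.5792, -0.0007, 0.227]
ee_rot: [3.141, 0.001, 0.196]
force: [-1.0, -0.4, -0.5]
width: 0.0157
gripper_force: 30.0
t: 9.55
eef_pos: [0.5789, -0.0024, 0.2129]
ee_rot: [3.141, -0.0, 0.194]
force: [-0.2, 0.6, -0.2]
width: 0.0158
gripper_force: 30.0
[-0.6062458   0.10902279 -0.74117094] [-0.00926893  0.01356907 -0.00349492] [ 0.5789819  -0.00230237  0.21296519]
[259.99815592 199.97608202] [259.13504527 194.83499493] [243.24791402 193.22501562]
{'location': [240.7, 194.0], 'conf': 0.67} [0.57551469 0.01518072 0.094     ]
{'location': [405.9, 223.1], 'conf': 0.74}
```

View pics/w4.png

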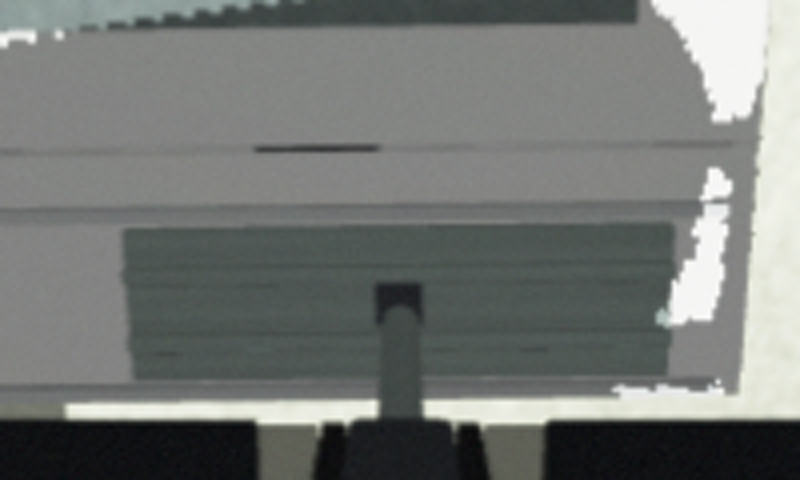

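w4: the pin rod is centred on the dark hole at crop (399,304), and the tip needs about 1.5 mm more in -x. Lowering gently.

```bash
python3 -m handwheel '[{"delta_pos":[-0.05,0,-0.15],"dr":[0,0,0]},{"delta_pos":[0,0,-0.15],"dr":[0,0,0]},{"delta_pos":[0,0,-0.1],"dr":[0,0,0]},{"delta_pos":[0,0,-0.1],"dr":[0,0,0]},{"delta_pos":[0,0,0],"dr":[0,0,0]}]'
python3 -m handwheel '[{"delta_pos":[0,0,-0.05],"dr":[0,0,0]},{"delta_pos":[0,0,-0.05],"dr":[0,0,0]},{"delta_pos":[0,0,0],"dr":[0,0,0]},{"delta_pos":[0,0,0],"dr":[0,0,0]}]'
python3 -m handwheel '[{"delta_pos":[0,0,-0.05],"dr":[0,0,0]},{"delta_pos":[0,0,-0.05],"dr":[0,0,0]},{"delta_pos":[0,0,0],"dr":[0,0,0]},{"delta_pos":[0,0,0],"dr":[0,0,0]}]'
```

```text
t: 10.2
eef_pos: [0.5772, -0.0017, 0.1969]
ee_rot: [3.142, 0.001, 0.195]
force: [-0.3, 0.6, -0.7]
width: 0.016
gripper_force: 30.0
t: 10.6
eef_pos: [0.5775, -0.0017, 0.1946]
ee_rot: [3.142, -0.0, 0.195]
force: [0.7, 0.3, 0.5]
width: 0.0159
gripper_force: 30.0
t: 11.0
eef_pos: [0.5775, -0.0017, 0.1915]
ee_rot: [3.142, 0.0, 0.195]
force: [0.6, 0.1, -0.5]
width: 0.0159
gripper_force: 30.0
```

```bash
python3 -m handwheel '[{"delta_pos":[0,0,-0.05],"dr":[0,0,0]},{"delta_pos":[0,0,-0.05],"dr":[0,0,0]},{"delta_pos":[0,0,-0.05],"dr":[0,0,0]},{"delta_pos":[0,0,-0.05],"dr":[0,0,0]},{"delta_pos":[0,0,0],"dr":[0,0,0]}]'
python3 -m handwheel '[{"delta_pos":[0,0,-0.05],"dr":[0,0,0]},{"delta_pos":[0,0,-0.05],"dr":[0,0,0]},{"delta_pos":[0,0,-0.05],"dr":[0,0,0]},{"delta_pos":[0,0,-0.05],"dr":[0,0,0]},{"delta_pos":[0,0,0],"dr":[0,0,0]},{"delta_pos":[0,0,0],"dr":[0,0,0]}]'
```

```text
t: 11.5
eef_pos: [0.5773, -0.0018, 0.1852]
ee_rot: [-3.142, 0.0, 0.195]
force: [-0.8, -0.4, -0.1]
width: 0.0158
gripper_force: 30.0
t: 12.1
eef_pos: [0.5775, -0.0017, 0.1795]
ee_rot: [3.142, 0.0, 0.195]
force: [0.6, 0.4, -1.7]
width: 0.0158
gripper_force: 30.0
```

```bash
python3 -m handwheel '[{"delta_pos":[0,0,-0.05],"dr":[0,0,0]},{"delta_pos":[0,0,-0.05],"dr":[0,0,0]},{"delta_pos":[0,0,-0.05],"dr":[0,0,0]},{"delta_pos":[0,0,0],"dr":[0,0,0]},{"delta_pos":[0,0,0],"dr":[0,0,0]}]'
python3 -m handwheel '[{"delta_pos":[0,0,-0.05],"dr":[0,0,0]},{"delta_pos":[0,0,0],"dr":[0,0,0]},{"delta_pos":[0,0,0],"dr":[0,0,0]}]'
python3 -m handwheel '[{"delta_pos":[0,0,-0.05],"dr":[0,0,0]},{"delta_pos":[0,0,0],"dr":[0,0,0]},{"delta_pos":[0,0,0],"dr":[0,0,0]}]'
```

```text
t: 12.6
eef_pos: [0.5772, -0.0018, 0.1752]
ee_rot: [3.141, 0.0, 0.195]
force: [-2.7, 0.1, 4.8]
width: 0.016
gripper_force: 30.0
t: 12.9
eef_pos: [0.5768, -0.002, 0.1737]
ee_rot: [3.141, 0.001, 0.195]
force: [-4.2, -0.6, 6.6]
width: 0.0158
gripper_force: 30.0
t: 13.2
eef_pos: [0.5765, -0.0021, 0.1722]
ee_rot: [3.141, 0.002, 0.195]
force: [-4.2, -0.6, 7.6]
width: 0.0155
gripper_force: 30.0
```

```bash
python3 -m handwheel '[{"delta_pos":[-0.035,-0.01,-0.03],"dr":[0,0,0]},{"delta_pos":[0,0,0],"dr":[0,0,0]},{"delta_pos":[0,0,0],"dr":[0,0,0]},{"delta_pos":[0,0,0],"dr":[0,0,0]}]'
python3 - <<'E'
from h import *
im=grab_frame('top');save(im,'t5.png')
E
```

```text
t: 13.6
eef_pos: [0.576, -0.0022, 0.1716]
ee_rot: [3.141, 0.001, 0.195]
force: [-4.7, 0.6, 8.5]
width: 0.0163
gripper_force: 30.0
```

View pics/t5.png

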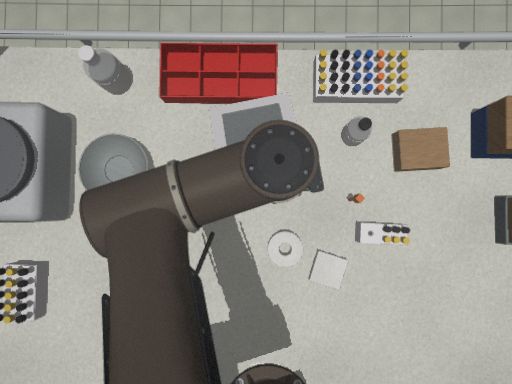

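t5: lid still shut (250,125) and the holder empty at (370,233). Pressing a little further.

```bash
python3 -m handwheel '[{"delta_pos":[0,0,-0.05],"dr":[0,0,0]},{"delta_pos":[0,0,0],"dr":[0,0,0]},{"delta_pos":[0,0,0],"dr":[0,0,0]}]'
python3 -m handwheel '[{"delta_pos":[0,0,-0.03],"dr":[0,0,0]},{"delta_pos":[0,0,0],"dr":[0,0,0]},{"delta_pos":[0,0,0],"dr":[0,0,0]}]'
python3 - <<'E'
from h import *
im=grab_frame('scene')
b=im[140:270,160:360];save(cv2.resize(b,None,fx=4,fy=4,interpolation=cv2.INTER_CUBIC),'s6.png')
print(get_state()['moment'])
E
```

```text
t: 13.95
eef_pos: [0.5757, -0.0023, 0.1701]
ee_rot: [3.141, 0.001, 0.195]
force: [-6.0, 0.6, 8.7]
width: 0.016
gripper_force: 30.0
t: 14.25
eef_pos: [0.5755, -0.0023, 0.1692]
ee_rot: [3.141, 0.002, 0.195]
force: [-6.4, -0.4, 9.3]
width: 0.0163
gripper_force: 30.0
[-0.00450827  2.76264847 -0.00378798]
```

View pics/s6.png

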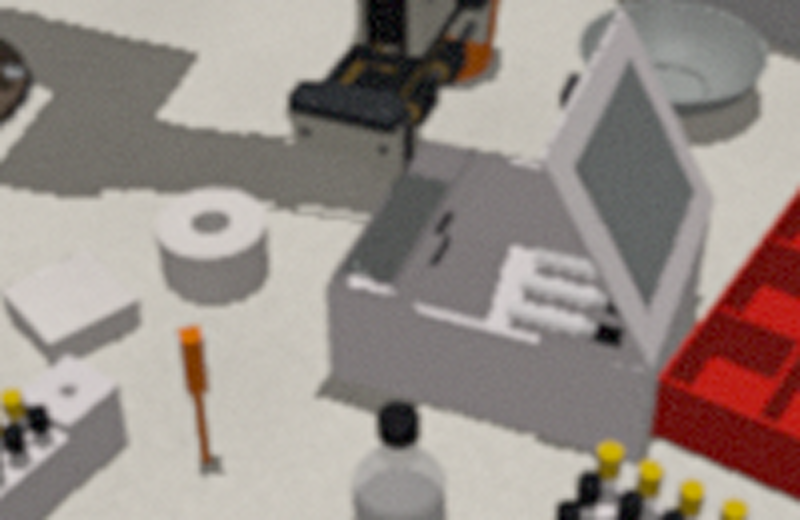

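s6: the lid is fully open. Withdrawing the pin straight up, slowly at first, then checking how it sits in the jaws.

```bash
python3 -m handwheel '[{"delta_pos":[0,0,0.1],"dr":[0,0,0]},{"delta_pos":[0,0,0.15],"dr":[0,0,0]},{"delta_pos":[0,0,0.2],"dr":[0,0,0]},{"delta_pos":[0,0,0.2],"dr":[0,0,0]},{"delta_pos":[0,0,0.2],"dr":[0,0,0]},{"delta_pos":[0,0,0.2],"dr":[0,0,0]},{"delta_pos":[0,0,0.3],"dr":[0,0,0]},{"delta_pos":[0,0,0.4],"dr":[0,0,0]},{"delta_pos":[0,0,0.4],"dr":[0,0,0]},{"delta_pos":[0,0,0],"dr":[0,0,0]}]'
python3 -m handwheel '[{"delta_pos":[-0.38,-0.8,0],"dr":[0,0,-1.3]},{"delta_pos":[-0.38,-0.8,0],"dr":[0,0,-1.3]},{"delta_pos":[-0.38,-0.8,0],"dr":[0,0,-1.3]},{"delta_pos":[-0.38,-0.8,0],"dr":[0,0,-1.3]},{"delta_pos":[-0.38,-0.8,0],"dr":[0,0,-1.3]},{"delta_pos":[-0.38,-0.8,0],"dr":[0,0,-1.3]},{"delta_pos":[-0.38,-0.8,0],"dr":[0,0,-1.3]},{"delta_pos":[-0.38,-0.8,0],"dr":[0,0,-1.3]},{"delta_pos":[-0.38,-0.8,0],"dr":[0,0,-1.3]},{"delta_pos":[-0.38,-0.8,0],"dr":[0,0,-1.3]}]'
python3 -m handwheel '[{"delta_pos":[0,0,0],"dr":[0,0,0]},{"delta_pos":[0,0,0],"dr":[0,0,0]},{"delta_pos":[0,0,0],"dr":[0,0,0]}]'
python3 - <<'E'
from h import *
im=grab_frame('wrist');c=calibration('wrist')
s=get_state();p=s['eef_pos'];print(s['force'],s['moment'],p)
print('tip pred',proj(c,p-[0,0,.1]),'mouth pred',proj(c,[.462,-.247,.06]))
for q in 'pin_tip','rack_mouth':
  for m in mark_of('wrist',q)[:3]: print(q,m,onz(c,m['location'],.06 if q=='rack_mouth' else p[2]-.1))
b=im[120:240,180:360];save(cv2.resize(b,None,fx=4,fy=4,interpolation=cv2.INTER_CUBIC),'w7.png')
for n in ['scene','top']:
  grab_frame(n);c=calibration(n)
  for q in 'pin_tip','rack_mouth':
    for m in mark_of(n,q)[:3]: print(n,q,m,proj(c,p-[0,0,.1]),proj(c,[.462,-.247,.06]))
E
```

```text
t: 15.3
eef_pos: [0.5776, -0.0019, 0.2358]
ee_rot: [3.142, -0.004, 0.196]
force: [0.4, 0.3, -0.3]
width: 0.0159
gripper_force: 30.0
t: 16.3
eef_pos: [0.4617, -0.2429, 0.2332]
ee_rot: [-3.141, -0.0, -0.032]
force: [0.2, -0.2, -0.7]
width: 0.016
gripper_force: 30.0
t: 16.6
eef_pos: [0.4626, -0.2417, 0.2332]
ee_rot: [-3.141, -0.0, -0.031]
force: [-0.1, 0.2, -0.3]
width: 0.0161
gripper_force: 30.0
[ 0.0111271   0.34204256 -0.7593935 ] [0.00222524 0.04210251 0.01684142] [ 0.46269588 -0.24153414  0.2332183 ]
tip pred [260.03577725 199.89576215] mouth pred [264.95030061 180.86450941]
pin_tip {'location': [259.7, 201.2], 'conf': 0.88} [ 0.46152889 -0.24120722  0.1332183 ]
pin_tip {'location': [226.2, 102.4], 'conf': 0.59} [ 0.54402447 -0.2173827   0.1332183 ]
rack_mouth {'location': [265.1, 177.5], 'conf': 0.8} [ 0.46579601 -0.24726827  0.06      ]
scene pin_tip {'location': [175.7, 212.7], 'conf': 0.62} [174.62517302 216.8194935 ] [176.93846006 237.30713902]
scene pin_tip {'location': [209.7, 257.0], 'conf': 0.59} [174.62517302 216.8194935 ] [176.93846006 237.30713902]
scene pin_tip {'location': [271.2, 154.8], 'conf': 0.16} [174.62517302 216.8194935 ] [176.93846006 237.30713902]
scene rack_mouth {'location': [172.5, 240.7], 'conf': 0.6} [174.62517302 216.8194935 ] [176.93846006 237.30713902]
scene rack_mouth {'location': [262.8, 283.8], 'conf': 0.32} [174.62517302 216.8194935 ] [176.93846006 237.30713902]
top pin_tip {'location': [346.3, 196.5], 'conf': 0.53} [375.35496162 233.70686235] [369.59115253 232.3509167 ]
```

View pics/w7.png

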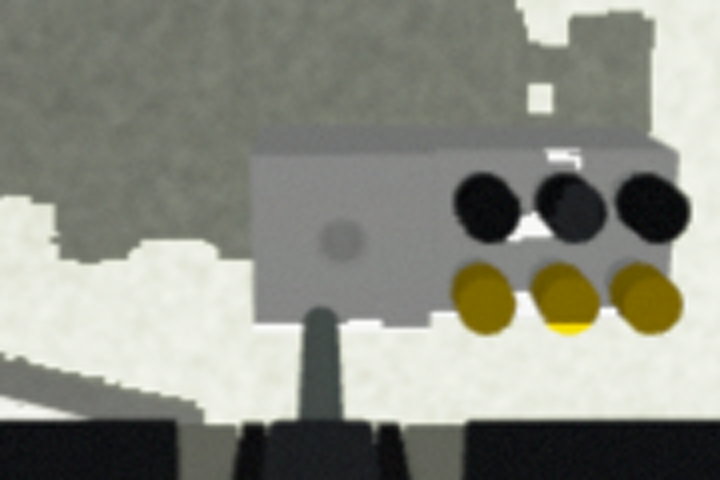

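w7: mouth at crop (341,240), tip at (320,312), pin still straight. Mouth is about (0.4625, -0.247).

```bash
python3 -m handwheel '[{"delta_pos":[0,-0.18,0],"dr":[0,0,0]},{"delta_pos":[0,0,-0.4],"dr":[0,0,0]},{"delta_pos":[0,0,-0.5],"dr":[0,0,0]},{"delta_pos":[0,0,-0.5],"dr":[0,0,0]},{"delta_pos":[0,0,-0.4],"dr":[0,0,0]},{"delta_pos":[0,0,-0.3],"dr":[0,0,0]},{"delta_pos":[0,0,-0.15],"dr":[0,0,0]},{"delta_pos":[0,0,0],"dr":[0,0,0]},{"delta_pos":[0,0,0],"dr":[0,0,0]},{"delta_pos":[0,0,0],"dr":[0,0,0]}]'
python3 - <<'E'
from h import *
im=grab_frame('wrist');c=calibration('wrist')
s=get_state();p=s['eef_pos'];print(s['force'],s['moment'],p)
print('tip pred',proj(c,p-[0,0,.1]),'mouth pred',proj(c,[.462,-.247,.06]),proj(c,[.464,-.247,.06]))
b=im[140:240,200:330];save(cv2.resize(b,None,fx=5,fy=5,interpolation=cv2.INTER_CUBIC),'w8.png')
E
```

```text
t: 18.05
eef_pos: [0.4628, -0.2475, 0.1664]
ee_rot: [3.141, -0.001, -0.031]
force: [-0.5, -0.0, -0.6]
width: 0.0161
gripper_force: 30.0
[-0.63245507 -0.03978877 -0.20202659] [-0.01041698 -0.00208013 -0.0293769 ] [ 0.46280327 -0.24748651  0.16634483]
tip pred [259.99439811 199.99533786] mouth pred [259.46652639 198.77670912] [259.39180556 196.60565913]
```

View pics/w8.png

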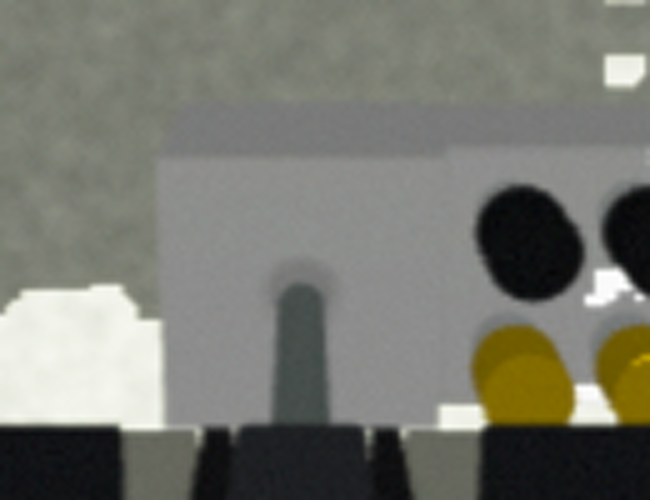

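w8: tip over the mouth, with the mouth centre at crop (302,292) and the rod at column 300. Only about 0.6 mm in +x is needed.

```bash
python3 -m handwheel '[{"delta_pos":[0.02,0,-0.1],"dr":[0,0,0]},{"delta_pos":[0,0,-0.1],"dr":[0,0,0]},{"delta_pos":[0,0,-0.1],"dr":[0,0,0]},{"delta_pos":[0,0,-0.1],"dr":[0,0,0]},{"delta_pos":[0,0,0],"dr":[0,0,0]}]'
python3 -m handwheel '[{"delta_pos":[0,0,-0.1],"dr":[0,0,0]},{"delta_pos":[0,0,-0.1],"dr":[0,0,0]},{"delta_pos":[0,0,-0.1],"dr":[0,0,0]},{"delta_pos":[0,0,0],"dr":[0,0,0]}]'
python3 -m handwheel '[{"delta_pos":[0,0,-0.1],"dr":[0,0,0]},{"delta_pos":[0,0,-0.1],"dr":[0,0,0]},{"delta_pos":[0,0,-0.1],"dr":[0,0,0]},{"delta_pos":[0,0,0],"dr":[0,0,0]}]'
```

```text
t: 18.6
eef_pos: [0.4627, -0.2473, 0.1532]
ee_rot: [-3.141, 0.001, -0.032]
force: [0.2, 0.4, -1.2]
width: 0.0162
gripper_force: 30.0
t: 19.0
eef_pos: [0.4627, -0.2474, 0.1442]
ee_rot: [-3.141, 0.001, -0.032]
force: [0.2, 0.2, -0.1]
width: 0.0159
gripper_force: 30.0
t: 19.4
eef_pos: [0.4627, -0.2473, 0.1352]
ee_rot: [-3.141, 0.001, -0.032]
force: [0.9, 0.2, -0.6]
width: 0.016
gripper_force: 30.0
```

Sliding in freely.

```bash
python3 -m handwheel '[{"delta_pos":[0,0,-0.1],"dr":[0,0,0]},{"delta_pos":[0,0,-0.1],"dr":[0,0,0]},{"delta_pos":[0,0,-0.1],"dr":[0,0,0]},{"delta_pos":[0,0,-0.1],"dr":[0,0,0]},{"delta_pos":[0,0,-0.1],"dr":[0,0,0]},{"delta_pos":[0,0,0],"dr":[0,0,0]}]'
python3 -m handwheel '[{"delta_pos":[0,0,-0.1],"dr":[0,0,0]},{"delta_pos":[0,0,-0.1],"dr":[0,0,0]},{"delta_pos":[0,0,0],"dr":[0,0,0]},{"delta_pos":[0,0,0],"dr":[0,0,0]}]'
python3 -m handwheel '[{"delta_pos":[0,0,-0.05],"dr":[0,0,0]},{"delta_pos":[0,0,0],"dr":[0,0,0]},{"delta_pos":[0,0,0],"dr":[0,0,0]}]'
```

```text
t: 20.0
eef_pos: [0.4627, -0.2474, 0.1203]
ee_rot: [-3.141, 0.001, -0.032]
force: [-0.1, 0.2, -0.4]
width: 0.0156
gripper_force: 30.0
t: 20.4
eef_pos: [0.463, -0.2474, 0.1147]
ee_rot: [-3.142, 0.0, -0.032]
force: [-0.5, -0.6, -0.5]
width: 0.016
gripper_force: 30.0
t: 20.7
eef_pos: [0.463, -0.2474, 0.1133]
ee_rot: [3.142, -0.0, -0.032]
force: [0.3, 1.1, -1.4]
width: 0.0155
gripper_force: 30.0
```

```bash
python3 -m handwheel '[{"delta_pos":[0,0,-0.05],"dr":[0,0,0]},{"delta_pos":[0,0,0],"dr":[0,0,0]},{"delta_pos":[0,0,0],"dr":[0,0,0]}]'
python3 -m handwheel '[{"delta_pos":[0,0,-0.05],"dr":[0,0,0]},{"delta_pos":[0,0,0],"dr":[0,0,0]},{"delta_pos":[0,0,0],"dr":[0,0,0]}]'
```

```text
t: 21.0
eef_pos: [0.463, -0.2474, 0.1117]
ee_rot: [-3.142, 0.0, -0.032]
force: [0.0, 1.1, 0.6]
width: 0.0162
gripper_force: 30.0
t: 21.3
eef_pos: [0.4632, -0.2475, 0.1105]
ee_rot: [3.141, -0.0, -0.031]
force: [-1.0, 0.8, 1.3]
width: 0.0157
gripper_force: 30.0
```

```bash
python3 -m handwheel '[{"delta_pos":[0,0,-0.04],"dr":[0,0,0]},{"delta_pos":[0,0,0],"dr":[0,0,0]},{"delta_pos":[0,0,0],"dr":[0,0,0]}]'
```

```text
t: 21.6
eef_pos: [0.4634, -0.2476, 0.1102]
ee_rot: [3.141, -0.001, -0.031]
force: [-2.6, 2.3, 11.8]
width: 0.0161
gripper_force: 30.0
```

Bottomed at home height. Relaxing slightly, opening and backing up.

```bash
python3 -m handwheel '[{"delta_pos":[0,0,0.03],"dr":[0,0,0]},{"delta_pos":[0,0,0],"dr":[0,0,0]},{"delta_pos":[0,0,0],"dr":[0,0,0]},{"delta_pos":[0,0,0],"dr":[0,0,0]},{"delta_pos":[0,0,0],"dr":[0,0,0]},{"delta_pos":[0,0,0],"dr":[0,0,0]},{"delta_pos":[0,0,0],"dr":[0,0,0]},{"delta_pos":[0,0,0],"dr":[0,0,0]},{"delta_pos":[0,0,0],"dr":[0,0,0]},{"delta_pos":[0,0,0],"dr":[0,0,0]}]' -1
python3 -m handwheel '[{"delta_pos":[0,0,0.2],"dr":[0,0,0]},{"delta_pos":[0,0,0.5],"dr":[0,0,0]},{"delta_pos":[0,0,0.8],"dr":[0,0,0]},{"delta_pos":[0,0,0.8],"dr":[0,0,0]},{"delta_pos":[0,0,0.8],"dr":[0,0,0]},{"delta_pos":[0,0,0.8],"dr":[0,0,0]},{"delta_pos":[-0.8,0,0.6],"dr":[0,0,0]},{"delta_pos":[-0.8,0,0],"dr":[0,0,0]},{"delta_pos":[-0.6,0,0],"dr":[0,0,0]},{"delta_pos":[0,0,0],"dr":[0,0,0]}]'
python3 - <<'E'
from h import *
a=grab_frame('wrist');b=grab_frame('scene')
c=calibration('wrist')
for m in mark_of('wrist','pin_grip')[:2]: print(m,proj(c,[.463,-.2475,.11]))
save(np.hstack([a[40:300,130:400],b[120:380,130:370]]),'end.png')
E
```

```text
t: 22.6
eef_pos: [0.463, -0.2474, 0.11]
ee_rot: [3.142, -0.0, -0.032]
force: [-0.5, 0.2, -0.3]
width: 0.0864
gripper_force: 0.0
t: 23.6
eef_pos: [0.3949, -0.2473, 0.2454]
ee_rot: [-3.141, -0.001, -0.032]
force: [1.3, -0.0, 0.3]
width: 0.0878
gripper_force: 0.0
{'location': [208.8, 21.9], 'conf': 0.81} [257.60568468 119.81885337]
{'location': [256.4, 120.2], 'conf': 0.66} [257.60568468 119.81885337]
```

View pics/end.png

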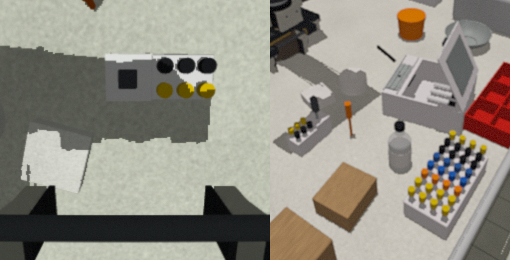

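The final picture shows the pin upright in its holder at (127,78), matching the predicted home position. The lid is open at (460,55), bystanders are untouched and the robot is clear.

```bash
python3 -c "from station import *; print(job_done())"
```

```text
the job is handed in; nothing more can be done
None
```

The lid is open and the release pin is back fully home in its holder and let go. The pin never pressed the box with more than about 12 N in any reading, and I handed the job in at about 24 s.

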